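Lock the tip box

ROBOT

A 6-joint arm with a two-finger parallel gripper is mounted at the origin on a cart in front of the work surface, level with it; the furniture and walls round the work are solid. World frame = base frame: x ahead of the robot, y to its left, z up, the work surface at z = 0. Lengths are in m, angles in rad, forces in N, time in s.
With the tool pointing down it reaches from about 0.35 to 0.975 m from the base axis. Payload 4.9 kg.
Tool frame: the origin (TCP) lies on the centre line of the jaws, within the pads' length; the fingertips stand 11 mm ahead of it and the grasp point (between the pads) lies 8 mm behind it; z points along the fingers, y is the direction in which the jaws open and shut (so a half turn about z gives the same grasp; the last joint's range is limited). The gripper opens to 85 mm and grips with 20 to 120 N. Pads are 22 mm wide; open, the fingers measure 114 mm over their backs; the gripper's body (76 mm by 85 mm) begins 54 mm behind the grasp point. The pads swing forward as they close: fully open they stand 13 mm farther back than shut.
Start: joints at [-0.119, 0.053, 1.613, -0, 1.476, -0.119], TCP at [0.625, 0, 0.206] pointing down, gripper open.
Joint ranges: [-3.01, 3.01], [-1.01, 2.22], [0.06, 2.58], [-1.02, 4.17], [0.09, 2.62], [-3.14, 3.14]. Speed limits (rad/s): [2.57, 2.57, 3.14, 3.14, 3.14, 3.14].

INTERFACE

Orientations are given as a rotation vector (axis times angle).
In Python, from station import ctrl gives the robot as it stands.
- The arm moves only by the shell command python3 -m crank 'ROWS' [OPENING] [FORCE]. ROWS is JSON, a list of rows, each an object of numbers: "x", "y", "z": the shift along the tool's x, y, z as a fraction of full scale; "roll": the turn about the tool's z as a fraction of full scale. In form: [{"x": .., "y": .., "z": .., "roll": ..}, ...]. A call has 1 to 10 rows; each row shifts and turns the commanded pose from where the row before left it, along the tool's axes as they then stand; what a row does not reach is not made up. Full scale, the value 1, is 0.06 m for a shift and 0.12 rad for a turn. A row lasts 1/8 s, in which the tool goes at most 62.5 mm and 10.7 degrees, less where a joint would pass 70% of its speed; a pose out of reach is approached as far as the arm can. A call with a number of a shift or a turn outside -1 to 1 is refused whole. A call with a gripper value outside its range is refused whole. OPENING is the closure, from 0 (fully open) to 1 (shut), set as the call begins (- or left out, the last holds). The fingers move at their own pace and stop on an object; FORCE is the grip in N (left out, the last holds). Time passes only in rows, so rows that do not move let the fingers close. It gives the time, the measured TCP pose, the force and the opening at its end, in the units of the state.
- ctrl.get_obs(): the state, without advancing time (a new reading comes with each control period).
- ctrl.get_image(name): name is "scene" or "side" or "wrist"; returns a dict with "img" (384x512x3 uint8, red, green, blue), "K" (3x3 intrinsics, pixels), "rvec" (rotation vector, rad) and "tvec" (3), from world to camera coordinates, as OpenCV has them. Camera axes: x right, y down, z forward; pixel columns grow to the right and rows downward; lengths in m; the calibration is good to about 2 mm. A picture is of the moment at which its call begins. There is no depth.
- ctrl.finish_job(): hands the job in, once; it reports no verdict.
The state is a dict: "t": time; "q": joint angles; "dq": joint speeds; "effort": joint torques, N m; "tool_pos": TCP position; "tool_rot": TCP orientation; "contact_force": force on the tool from outside, world axes, zero at the start; "wrist_torque": the same for the moment, N m; "opening": finger opening in m.
Only numpy, scipy, OpenCV 4.12 (cv2) and the standard library are available. Lean on these libraries where they do the work, as an engineer would, in place of code of your own. Each camera call takes 0.05 s, during which the arm holds its last target.

TASK

Lock the green tip box: fold the steel hasp leaf flat down onto the lock, then swing the lock's raised shackle round until its free leg stands over the hole in the leaf, and press it down until you feel the hidden pawl click and it stays down by itself when you let go. Press gently: more than 20 N on the shackle damages the lock. Leave the jigger, the glass and the salt shaker beside it where they stand.

Things in the scene. Friction and masses are not known exactly. Their poses are not given: they have to be found in the camera images.
- lock_case: Dark steel lock case with round brass keyway on the robot's side of the tip box: 46 x 96 mm in plan, 70 mm high, fixed. Origin: centre of its underside; x points from lock to box, y along the case to the left, z up. Its flat top is 70 mm above the origin; the shackle's heel enters it at x 0, y -25 mm, the free leg's hole is at x 0, y +25 mm.
- shackle: Steel U-shackle on the lock: 10 mm round bar, legs 50 mm apart. Origin: heel leg's axis at the level of the lock's top (stays when pressed); z up; y from heel to free leg. Swivels about the heel (vertical, 0.02 N m, stays where left). With y parallel to the lock case's y the free leg is over its hole; starts 0.8 to 1.45 rad counterclockwise of that (from above), towards the robot.
- shackle_travel (a joint): How far the shackle is pressed down, m; 0 = raised. A spring lifts it with about 1.5 N (raised) to 5 N (down). It latches at 11 to 29 mm, differently in every lock: the resistance rises to 9 to 14 N, then drops as the pawl snaps, 2 mm before it is latched; press on that far. A hard stop lies 1.5 mm below the latched place. Let go latched it stays down, else it springs back to 0.
- shackle_toe (a point): Round lower end of the shackle's free leg (on its axis, 10 mm diameter, hemispherical); 7 mm above the lock's top while raised.
- shackle_top (a point): Middle of the shackle's straight top bar (10 mm round, 30 mm long), on its upper side: 68 mm above the lock's top while raised; goes down with the shackle. The bar may be gripped across from above.
- hasp (a joint): Angle of the hasp leaf, rad: 0 = folded flat on the lock's top, 1.57 = standing upright; starts at 0.85 to 1.2, leaning towards the robot; stiff hinge (0.035 N m), stays where it is left.
- hasp_hinge (a point): On the leaf's hinge axis (horizontal, parallel to the lock case's y), mid-width: x +26, y +25, z 71.5 mm in the lock case's frame. The leaf is 36 mm wide, 3 mm thick, reaches 52 mm from the hinge and has a 20 mm round eye 26 mm from the hinge, which lies round the lock's hole when folded down. Push its upper (box) side down to fold it.
- hasp_tip (a point): Middle of the leaf's free edge, a small 4 mm roll 50 mm from the hinge axis.
- toe_hole (a point): Centre of the mouth of the free leg's hole (17 mm diameter, 27 mm deep) in the lock's top; fixed.
- tip_box: Green steel tip box, 146 x 196 mm in plan, 72 mm high (75 mm at the hasp strap), fixed, lid shut. Origin: centre of its underside; axes as the lock case's, whose origin lies at x -96 mm in this frame.
- jigger: Steel double-cone jigger, 44 mm wide, 74 mm high, loose, upright. Origin: centre of its underside. Bystander.
- tea_glass: Clear straight glass, 62 mm wide, 71 mm high, loose, upright. Origin: centre of its underside. Bystander.
- salt_mill: Small glass salt shaker with grey top, 44 mm wide, 90 mm high, loose, upright. Origin: centre of its underside. Bystander.

How it is judged:
On the way, in this order (a step that is already met when the one before it is completed fails the run):
1. the hasp leaf is folded down on the lock (value of joint hasp below 0.12 rad), for 0.2 s.
2. the shackle's free leg stands over the lock's hole (horizontal distance between shackle_toe and toe_hole below 0.006 m), for 0.1 s.
At the end, for the whole second after the job is handed in: The hasp leaf lies on the lock (within 0.12 rad), the shackle's free leg is in the lock's hole (within 5 mm sideways) and stays at least 9.5 mm down by itself (value of joint hasp below 0.12 rad and value of joint shackle_travel above 0.0095 m and horizontal distance between shackle_toe and toe_hole below 0.005 m); the robot touches nothing.
It fails at once if the lock is forced: more than 20 N between the shackle and the lock (contact force between shackle and lock_case above 20 N).
It fails at once if the jigger, the glass or the salt shaker is moved by more than 20 mm (distance of any of jigger, tea_glass, salt_mill from where it was at the start of the episode above 0.02 m).
It also fails if it takes over 69 s, if anything falls off the work surface, if the arm or the gripper's body presses on something with over 40 N, if the wrist force passes 120 N, or if a joint passes its speed limit or range.

## Working session

There is one attempt and no reset: what is moved stays moved. The work goes in short steps, Python scripts to look and compute and a shell command to move; the robot and the scene stay as the last step left them, time stands still between calls to the robot, and variables do not carry over. Pictures are saved under pics/ and viewed, and the job is handed in when it is done.

```bash
ls; mkdir -p pics
cat > h.py <<'E'
import numpy as np,cv2
from station import ctrl
def snap(n,f):
    d=ctrl.get_image(n); cv2.imwrite(f,d["img"][:,:,::-1]); 
    np.savez(f[:-4]+".npz",K=d["K"],r=d["rvec"],t=d["tvec"]); return d
def proj(f,P):
    d=np.load(f[:-4]+".npz"); return cv2.projectPoints(np.array(P,float).reshape(-1,3),d["r"],d["t"],d["K"],None)[0][:,0]
def ray(f,uv,z):
    d=np.load(f[:-4]+".npz"); R=cv2.Rodrigues(d["r"])[0]; c=-R.T@d["t"].ravel()
    v=R.T@np.linalg.inv(d["K"])@np.array([uv[0],uv[1],1.]); return c+v*(z-c[2])/v[2]
E
python3 - <<'E'
from h import *
for n in("scene","side","wrist"):
    d=snap(n,f"pics/{n}0.png"); R=cv2.Rodrigues(d["rvec"])[0]; print(n,-R.T@d["tvec"].ravel(),d["K"][0,0])
o=ctrl.get_obs(); print(o)
E
```

```text
pics
scene [-0.124734   -0.50006529  0.61762052] 442.37800311502707
side [ 0.47540749 -0.70475722  0.66709556] 431.51756587919675
wrist [0.62509541 0.07229535 0.37302991] 334.79434987930654
{'t': 0.15, 'q': array([-1.18984541e-01,  5.31961994e-02,  1.61401800e+00, -3.02050902e-05,
        1.47603335e+00, -1.19014439e-01]), 'dq': array([-0.00027953, -0.00186602, -0.00249421,  0.00266338,  0.00064156,
        0.00038839]), 'effort': array([ 5.10442842e-04, -3.94241810e+01, -3.70721948e+01, -1.15854355e-04,
        4.61802789e-03,  5.00508997e-05]), 'tool_pos': array([6.24444282e-01, 6.72680146e-05, 2.04527539e-01]), 'tool_rot': array([-2.22049808e+00, -2.22057087e+00,  1.64335980e-03]), 'contact_force': array([-0.11478507,  0.43410543, -0.61546964]), 'wrist_torque': array([ 0.0300287 ,  0.03920953, -0.00694918]), 'opening': 0.08524883755803794}
```

View pics/scene0.png

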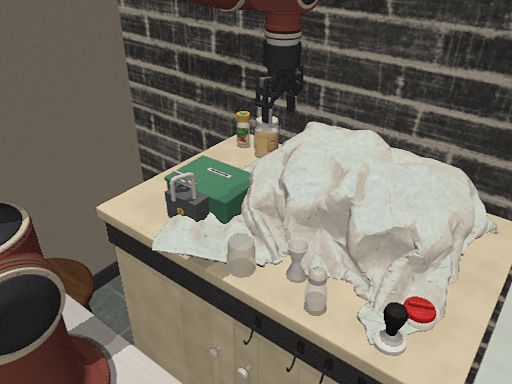

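View pics/side0.png

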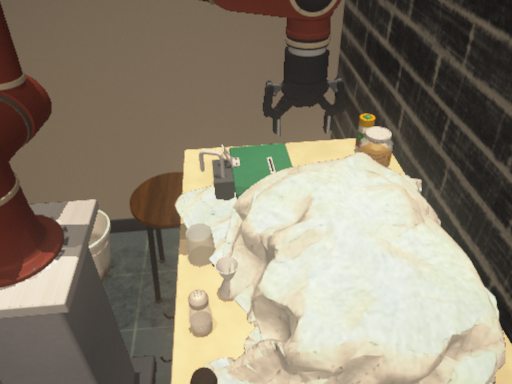

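View pics/wrist0.png

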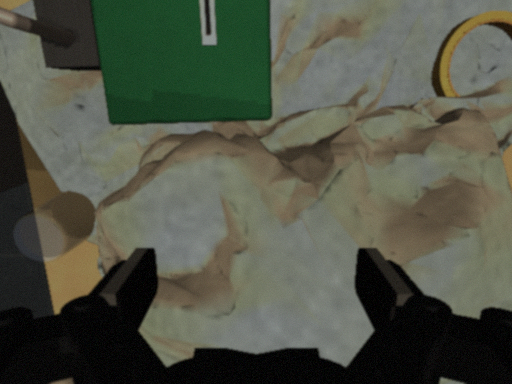

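The box is green with the lock on its robot side. In the wrist view its near corners are at about (110,123) and (270,121). I'll move the wrist over the lock for a closer look, working out where it is first.

Run:
```python
from h import *
f="pics/wrist0.png"
for uv in [(110,123),(270,121),(271,0),(94,0),(50,69),(37,0)]:
    print(uv, ray(f,uv,0.072).round(4))
im=cv2.imread("pics/scene0.png")[130:240,140:270]; cv2.imwrite("pics/s0z.png",cv2.resize(im,None,fx=5,fy=5,interpolation=cv2.INTER_CUBIC))
im=cv2.imread("pics/side0.png")[135:215,180:310]; cv2.imwrite("pics/d0z.png",cv2.resize(im,None,fx=6,fy=6,interpolation=cv2.INTER_CUBIC))
```

```text
(110, 123) [0.4952 0.0485 0.072 ]
(270, 121) [0.6366 0.0504 0.072 ]
(271, 0) [0.6363 0.1456 0.072 ]
(94, 0) [0.4941 0.1456 0.072 ]
(50, 69) [0.4497 0.0935 0.072 ]
(37, 0) [0.4482 0.1456 0.072 ]
```

View pics/s0z.png

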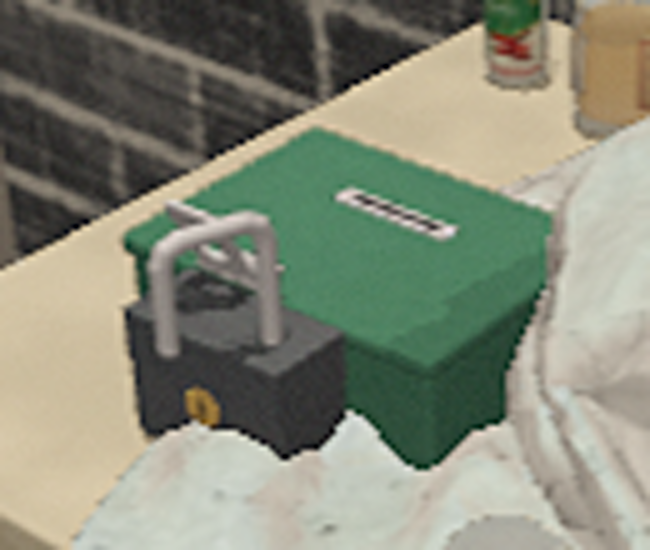

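View pics/d0z.png

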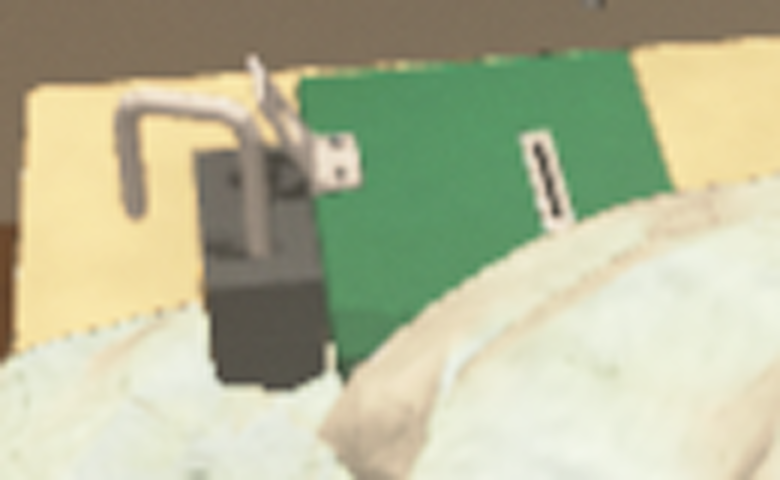

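```bash
python3 -m crank '[{"x":0.4,"y":-0.8},{"x":0.4,"y":-0.8},{"x":0.4,"y":-0.8},{"x":0,"y":0},{"x":0,"y":0}]'
python3 - <<'E'
from h import *
snap("wrist","pics/w1.png"); print(ctrl.get_obs()["tool_pos"])
im=cv2.imread("pics/w1.png"); cv2.imwrite("pics/w1z.png",cv2.resize(im,(800,600)))
E
```

```text
[6.24568154e-01 6.31185418e-05 2.04708624e-01]validation failed for argument at $[0]...
```

View pics/w1z.png

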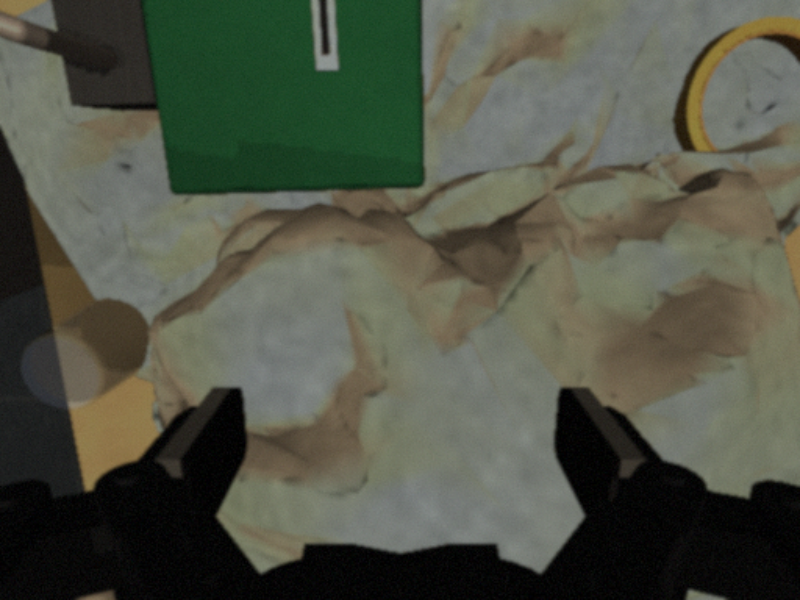

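```bash
python3 -m crank '[{"x":0.4,"y":-0.8,"z":0,"roll":0},{"x":0.4,"y":-0.8,"z":0,"roll":0},{"x":0.4,"y":-0.8,"z":0,"roll":0},{"x":0,"y":0,"z":0,"roll":0},{"x":0,"y":0,"z":0,"roll":0}]'
python3 - <<'E'
from h import *
snap("wrist","pics/w2.png"); print(ctrl.get_obs()["tool_pos"])
im=cv2.imread("pics/w2.png"); cv2.imwrite("pics/w2z.png",cv2.resize(im,(800,600)))
E
```

```text
t: 0.82
tool_pos: [0.4814, 0.0719, 0.2058]
tool_rot: [2.221, 2.221, 0.001]
contact_force: [0.1, -1.5, 0.4]
opening: 0.0855
[0.48176652 0.07168973 0.20589787]
```

View pics/w2z.png

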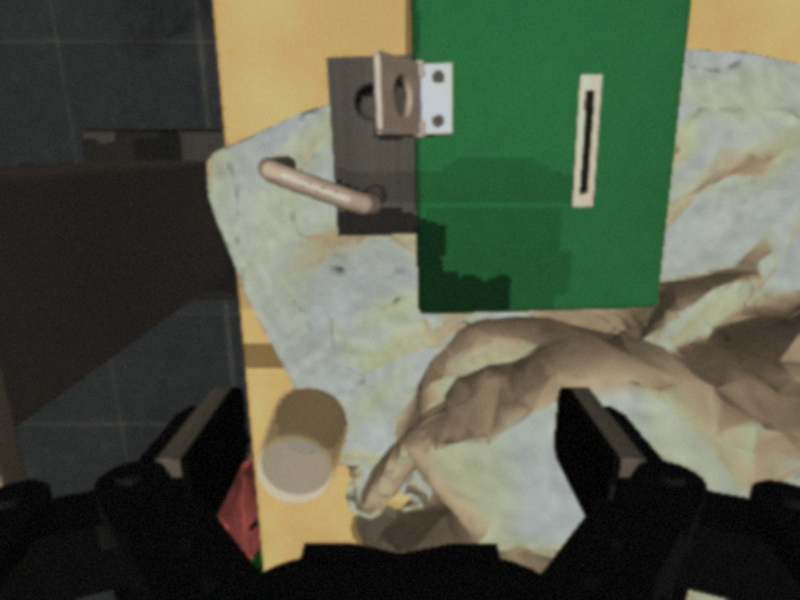

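```bash
cat > fit.py <<'E'
from h import *
from scipy.optimize import least_squares
f="pics/w2.png"
obs={'L1':(330,57),'L2':(340,235),'B1':(420,311),'B2':(658,304),'toe':None}
# lock frame points
P={'L1':(-.023,.048,.07),'L2':(-.023,-.048,.07),'B1':(.096-.073,-.098,.072),'B2':(.096+.073,-.098,.072)}
uv=lambda p:(np.array(p)+.5)*.64-.5
def W(p,x):
    c,s=np.cos(x[2]),np.sin(x[2]); return np.array([x[0]+c*p[0]-s*p[1],x[1]+s*p[0]+c*p[1],p[2]])
def hp(th,r,w): return (.026-r*np.cos(th),.025+w,.0715+r*np.sin(th))
def sh(a,r,z): # a ccw from +y
    return (-r*np.sin(a),-.025+r*np.cos(a),.07+z)
def res(x):
    m=[(P[k],obs[k]) for k in P]
    th,a=x[3],x[4]
    m+=[(hp(th,.052,.018),(376,52)),(hp(th,.052,-.018),(377,134))]
    m+=[(sh(a,0,.063),(372,204)),(sh(a,.05,.063),(268,168))]
    return np.concatenate([proj(f,W(p,x))[0]-uv(o) for p,o in m])
if __name__=="__main__":
    s=least_squares(res,[.47,.14,0,1,1.2]); print(s.x, s.fun.round(1))
    x=s.x
    for n,p in dict(lock=(0,0,0),heel=(0,-.025,.07),hole=(0,.025,.07),hinge=(.026,.025,.0715),tip=hp(x[3],.05,0),toe=sh(x[4],.05,.007),top=sh(x[4],.025,.068),topend=sh(x[4],.05,.068)).items(): print(n,W(p,x).round(4))
E
python3 fit.py
```

```text
[0.4678548  0.14422285 0.0339157  1.12677162 1.19376801] [-1.1 -0.4  0.1  0.2  0.5  2.7  2.7  2.3 -1.  -2.5  0.7 -0.9 -0.   1.
 -1.2 -0.3]
lock [0.4679 0.1442 0.    ]
heel [0.4687 0.1192 0.07  ]
hole [0.467  0.1692 0.07  ]
hinge [0.493  0.1701 0.0715]
tip [0.4715 0.1694 0.1167]
toe [0.4216 0.1361 0.077 ]
top [0.4452 0.1276 0.138 ]
topend [0.4216 0.1361 0.138 ]
```

The wrist view shows the lock top with corners at (330,57) and (340,235) in the 800 px image. The leaf edge is at x≈376 px and the shackle bar runs from (268,168) to (372,204). The fit is consistent to about 2.5 px: hasp 1.13 rad, shackle 1.19 rad. Next I close the gripper and move above the leaf.

```bash
python3 -m crank '[{"x":0.6,"y":-0.1,"z":0.1,"roll":0},{"x":0.6,"y":-0.1,"z":0.2,"roll":0},{"x":0.57,"y":-0.11,"z":0.2,"roll":0},{"x":0,"y":0,"z":0.2,"roll":0},{"x":0,"y":0,"z":0.2,"roll":0},{"x":0,"y":0,"z":0,"roll":0}]' 1 20
python3 - <<'E'
from h import *
o=ctrl.get_obs();print(o["t"])
snap("side","pics/d3.png");snap("scene","pics/s3.png")
im=cv2.imread("pics/d3.png")[80:215,160:340]; a=cv2.resize(im,(400,300))
im=cv2.imread("pics/s3.png")[120:240,120:280]; b=cv2.resize(im,(400,300))
cv2.imwrite("pics/c3.png",np.hstack([a,b]))
E
```

```text
t: 1.62
tool_pos: [0.4621, 0.1771, 0.1501]
tool_rot: [-2.222, -2.219, 0.004]
contact_force: [-0.5, -1.0, 0.8]
opening: 0.0
1.625
```

View pics/c3.png

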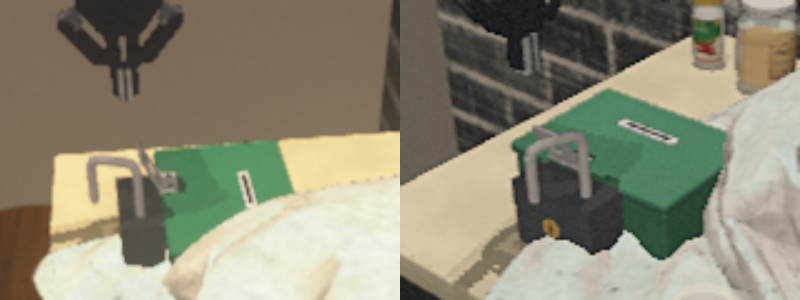

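Run:
```python
from h import *
print(proj("pics/d3.png",[[.462,.177,.139],[.462,.177,.15],[.4715,.1694,.1167],[.4216,.1361,.138],[.4687,.1192,.138],[.4216,.1361,.077]]).round())
print(proj("pics/s3.png",[[.462,.177,.139],[.4715,.1694,.1167],[.4216,.1361,.138],[.4687,.1192,.138],[.4216,.1361,.077]]).round())
im=cv2.imread("pics/d3.png")[70:230,160:350]; cv2.imwrite("pics/d3z.png",cv2.resize(im,None,fx=4,fy=3.7,interpolation=cv2.INTER_CUBIC))
```

```text
[[218. 137.]
 [217. 133.]
 [223. 147.]
 [201. 148.]
 [222. 151.]
 [203. 170.]]
[[171. 164.]
 [178. 172.]
 [171. 177.]
 [192. 171.]
 [173. 201.]]
```

View pics/d3z.png

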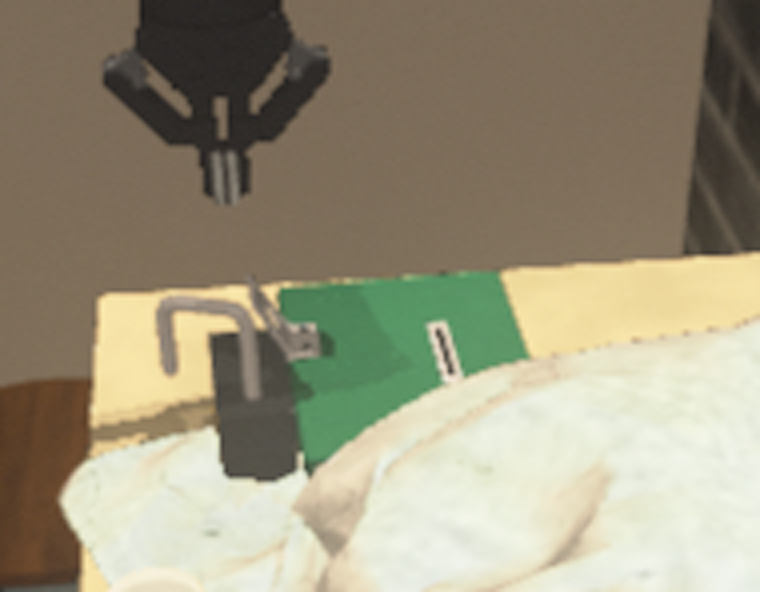

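Run:
```python
from h import *
def tri(a,ua,b,ub):
    M=[]
    for f in(a,b):
        d=np.load(f[:-4]+".npz"); M.append(d["K"]@np.c_[cv2.Rodrigues(d["r"])[0],d["t"].ravel()])
    X=cv2.triangulatePoints(M[0],M[1],np.array(ua,float).reshape(2,1),np.array(ub,float).reshape(2,1)); return (X[:3]/X[3]).ravel()
print(tri("pics/d3.png",(216.5,125),"pics/s3.png",(170,149.5)))
im=cv2.imread("pics/s3.png")[110:210,130:220]; cv2.imwrite("pics/s3z.png",cv2.resize(im,None,fx=6,fy=6,interpolation=cv2.INTER_CUBIC))
print(ctrl.get_obs())
```

```text
[0.46165774 0.17641009 0.17389661]
{'t': 1.725, 'q': array([ 2.15821727e-01, -2.24852481e-01,  1.96435286e+00, -1.56177144e-04,
        1.40200185e+00,  2.17355764e-01]), 'dq': array([ 0.00497597, -0.01052331, -0.00863379,  0.00144458,  0.001131  ,
        0.00216487]), 'effort': array([ 5.07566147e-02, -2.58985430e+01, -3.57200503e+01,  9.29815978e-04,
        1.01429044e-02, -1.84277931e-03]), 'tool_pos': array([0.46287873, 0.17739396, 0.15161965]), 'tool_rot': array([ 2.22298933e+00,  2.21964002e+00, -1.05977006e-05]), 'contact_force': array([0.16173063, 0.40392834, 0.6529652 ]), 'wrist_torque': array([0.01252127, 0.01999123, 0.01085724]), 'opening': -0.00019480314229530668}
```

View pics/s3z.png

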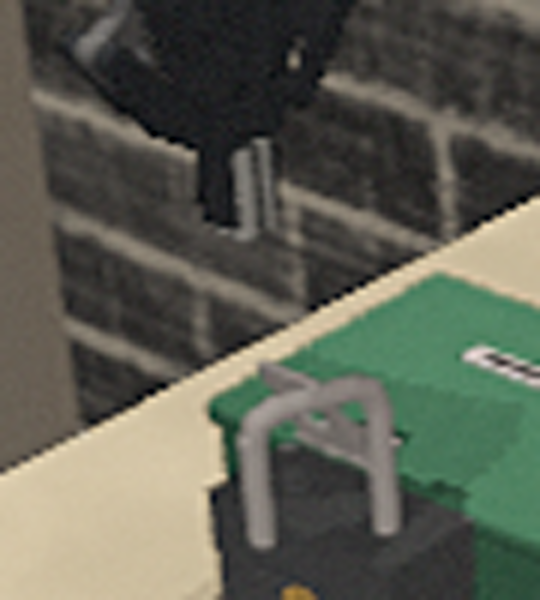

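Run:
```python
from h import *
snap("side","pics/d4.png");snap("wrist","pics/w4.png");
im=cv2.imread("pics/d4.png")[70:230,160:350]; a=cv2.resize(im,(400,337),interpolation=cv2.INTER_CUBIC)
b=cv2.resize(cv2.imread("pics/w4.png"),(400,300)); b=np.vstack([b,np.zeros((37,400,3),np.uint8)])
cv2.imwrite("pics/c4.png",np.hstack([a,b]))
for f in("pics/w4.png","pics/w2.png"):
  d=np.load(f[:-4]+".npz"); R=cv2.Rodrigues(d["r"])[0]; print(-R.T@d["t"].ravel(),R.round(3).tolist())
print(proj("pics/w4.png",[[.462,.177,.139],[.462,.177,.174]]))
```

```text
[0.46336635 0.2498143  0.32066189] [[1.0, -0.001, -0.0], [-0.001, -0.96, 0.279], [-0.0, -0.279, -0.96]]
[0.481566   0.14421721 0.37445039] [[1.0, 0.001, 0.0], [0.0, -0.96, 0.279], [0.0, -0.279, -0.96]]
[[253.77894257 225.37044421]
 [253.31292764 252.55562396]]
```

View pics/c4.png

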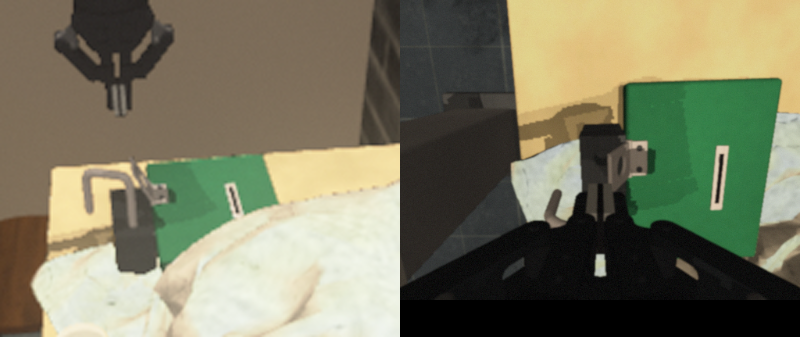

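The side view puts the fingertips at about z 0.174, while the stated tool geometry gives 0.139, so I don't trust the stated tip offset. I'll go down in small steps and watch both force and images.

```bash
cat > look.py <<'E'
from h import *
import sys
n=sys.argv[1]
snap("side",f"pics/d{n}.png");snap("scene",f"pics/s{n}.png")
a=cv2.resize(cv2.imread(f"pics/d{n}.png")[100:200,170:270],(400,400),interpolation=cv2.INTER_CUBIC)
b=cv2.resize(cv2.imread(f"pics/s{n}.png")[125:225,140:240],(400,400),interpolation=cv2.INTER_CUBIC)
cv2.imwrite(f"pics/c{n}.png",np.hstack([a,b]))
E
python3 -m crank '[{"x":0,"y":0,"z":0.15,"roll":0},{"x":0,"y":0,"z":0.15,"roll":0},{"x":0,"y":0,"z":0.15,"roll":0},{"x":0,"y":0,"z":0,"roll":0}]'; python3 look.py 5
```

```text
t: 2.33
tool_pos: [0.4614, 0.178, 0.123]
tool_rot: [-2.22, -2.221, 0.003]
contact_force: [-0.9, 0.1, -1.1]
opening: -0.0001
```

View pics/c5.png

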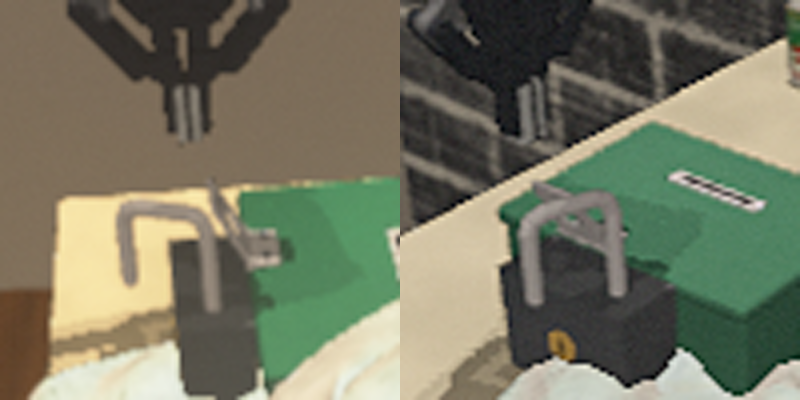

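```bash
python3 -m crank '[{"x":0,"y":0,"z":0.2,"roll":0},{"x":0,"y":0,"z":0.2,"roll":0},{"x":0,"y":0,"z":0.15,"roll":0},{"x":0,"y":0,"z":0.1,"roll":0},{"x":0,"y":0,"z":0,"roll":0}]'; python3 look.py 6
```

```text
t: 3.05
tool_pos: [0.4623, 0.1782, 0.0854]
tool_rot: [-2.221, -2.221, 0.001]
contact_force: [-1.7, 0.6, -0.1]
opening: -0.0003
```

View pics/c6.png

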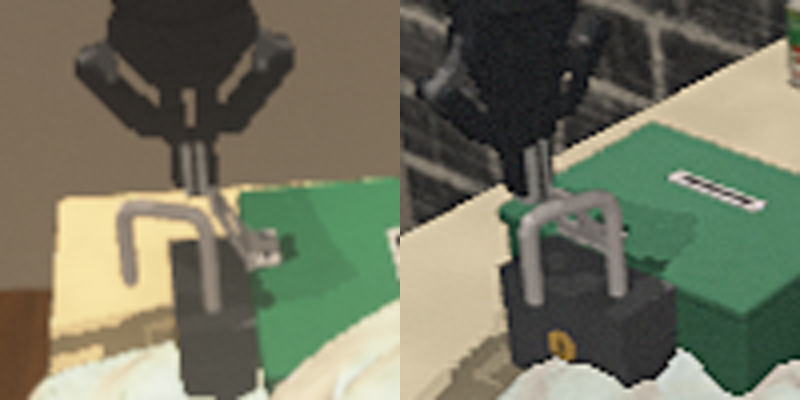

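In the side view the pads end just on the robot side of the leaf tip (crop 212,192). I'll lift, shift 14 mm towards the box and go down again.

```bash
python3 -m crank '[{"x":0,"y":0,"z":-0.4,"roll":0},{"x":0,"y":0.24,"z":0,"roll":0},{"x":0,"y":0,"z":0.1,"roll":0},{"x":0,"y":0,"z":0.15,"roll":0},{"x":0,"y":0,"z":0.15,"roll":0},{"x":0,"y":0,"z":0.1,"roll":0},{"x":0,"y":0,"z":0,"roll":0}]'; python3 look.py 7
```

```text
t: 4.03
tool_pos: [0.4778, 0.1792, 0.0903]
tool_rot: [-2.219, -2.222, 0.002]
contact_force: [-26.8, -5.3, 59.6]
opening: 0.0002
```

View pics/c7.png

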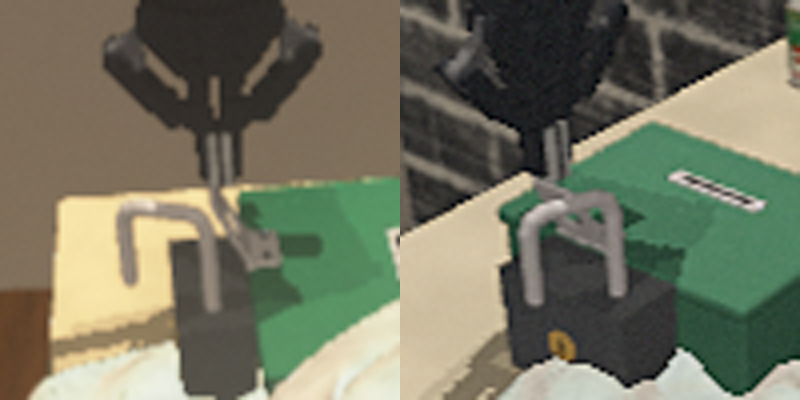

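60 N at the leaf tip: it is jammed, so I back off straight away. Then I'll go behind the leaf on the box side and sweep it towards the robot.

```bash
python3 -m crank '[{"x":0,"y":0,"z":-0.3,"roll":0},{"x":0,"y":0,"z":-0.3,"roll":0},{"x":0,"y":0.3,"z":0,"roll":0},{"x":0,"y":0,"z":0,"roll":0}]'; python3 look.py 8
```

```text
t: 4.62
tool_pos: [0.4945, 0.178, 0.1145]
tool_rot: [-2.221, -2.22, 0.002]
contact_force: [-0.9, -0.2, -0.4]
opening: 0.0002
```

View pics/c8.png

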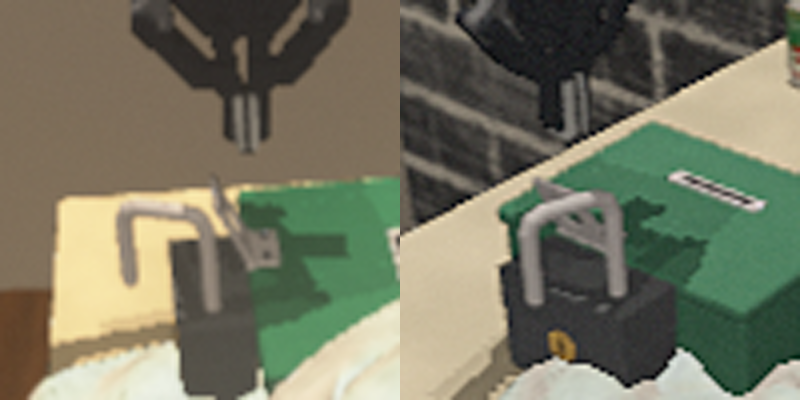

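```bash
python3 -m crank '[{"x":0,"y":0.07,"z":0.2,"roll":0},{"x":0,"y":0,"z":0.2,"roll":0},{"x":0,"y":0,"z":0.2,"roll":0},{"x":0,"y":-0.15,"z":0,"roll":0},{"x":0,"y":-0.15,"z":0,"roll":0},{"x":0,"y":0,"z":0,"roll":0}]'; python3 look.py 9
```

```text
t: 5.48
tool_pos: [0.4805, 0.1784, 0.08]
tool_rot: [2.221, 2.222, 0.001]
contact_force: [0.1, 1.0, 0.3]
opening: -0.0
```

View pics/c9.png

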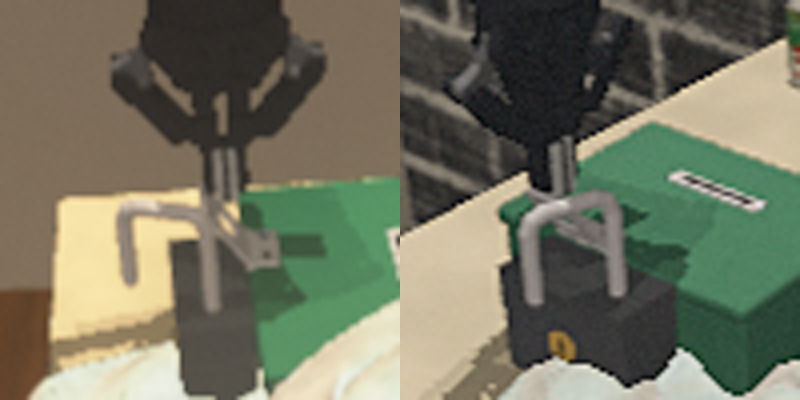

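The leaf is folding; its tip has moved left to (205,190). I continue.

```bash
python3 -m crank '[{"x":0,"y":-0.12,"z":0,"roll":0},{"x":0,"y":-0.08,"z":0.08,"roll":0},{"x":0,"y":0,"z":0.1,"roll":0},{"x":0,"y":0,"z":0.08,"roll":0},{"x":0,"y":0,"z":0,"roll":0}]'; python3 look.py 10
```

```text
t: 6.2
tool_pos: [0.4685, 0.1781, 0.063]
tool_rot: [-2.221, -2.221, 0.002]
contact_force: [-0.5, 0.4, -1.0]
opening: 0.0003
```

View pics/c10.png

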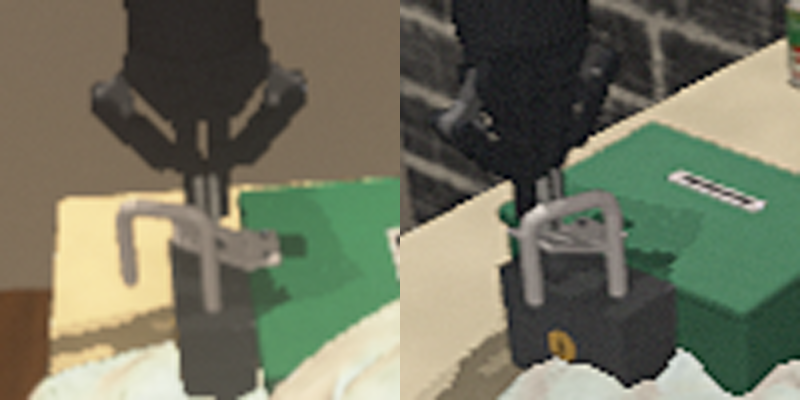

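```bash
python3 -m crank '[{"x":0,"y":-0.1,"z":0.05,"roll":0},{"x":0,"y":0,"z":0.05,"roll":0},{"x":0,"y":0,"z":0.05,"roll":0},{"x":0,"y":0,"z":0.03,"roll":0},{"x":0,"y":0,"z":0,"roll":0}]'; python3 look.py 11
```

```text
t: 6.92
tool_pos: [0.4628, 0.1782, 0.0528]
tool_rot: [-2.221, -2.221, 0.001]
contact_force: [1.0, -0.6, 0.3]
opening: -0.0002
```

View pics/c11.png

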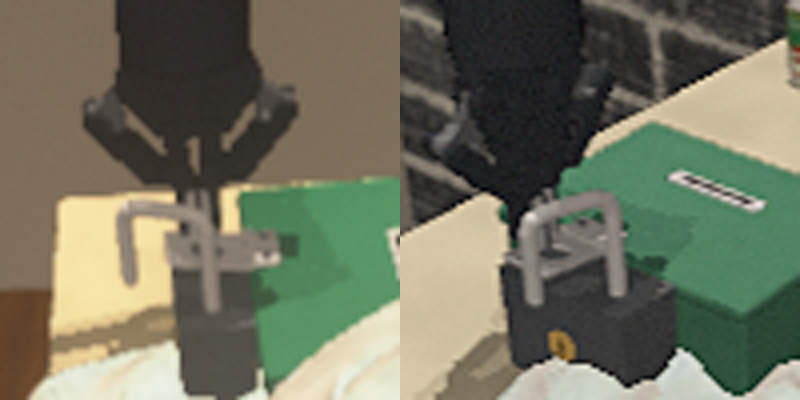

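```bash
python3 -m crank '[{"x":0,"y":0,"z":0.02,"roll":0},{"x":0,"y":0,"z":0,"roll":0}]'; python3 -m crank '[{"x":0,"y":0,"z":0.02,"roll":0},{"x":0,"y":0,"z":0,"roll":0}]'
```

```text
t: 7.28
tool_pos: [0.463, 0.1782, 0.0519]
tool_rot: [2.221, 2.221, 0.0]
contact_force: [-0.1, -0.2, -0.4]
opening: 0.0
t: 7.52
tool_pos: [0.463, 0.1782, 0.0506]
tool_rot: [2.221, 2.221, 0.0]
contact_force: [-0.7, 0.6, 0.1]
opening: 0.0001
```

```bash
python3 -m crank '[{"x":0,"y":0,"z":0.02,"roll":0},{"x":0,"y":0,"z":0,"roll":0}]'; python3 -m crank '[{"x":0,"y":0,"z":0.02,"roll":0},{"x":0,"y":0,"z":0,"roll":0}]'; python3 look.py 12
```

```text
t: 7.78
tool_pos: [0.463, 0.1782, 0.0494]
tool_rot: [-2.221, -2.221, 0.0]
contact_force: [0.5, 0.3, 1.3]
opening: 0.0004
t: 8.02
tool_pos: [0.4629, 0.1782, 0.0482]
tool_rot: [-2.221, -2.221, 0.0]
contact_force: [-0.1, -0.1, 0.4]
opening: -0.0
```

View pics/c12.png

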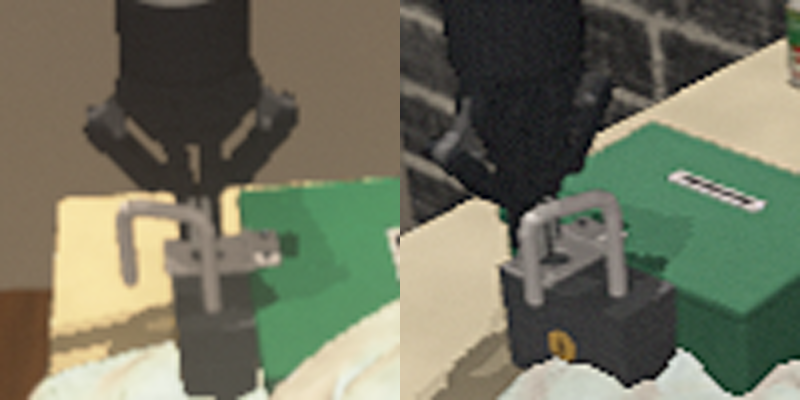

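```bash
python3 -m crank '[{"x":0,"y":0,"z":0.02,"roll":0},{"x":0,"y":0,"z":0,"roll":0}]'; python3 -m crank '[{"x":0,"y":0,"z":0.02,"roll":0},{"x":0,"y":0,"z":0,"roll":0}]'
```

```text
t: 8.38
tool_pos: [0.463, 0.1782, 0.0472]
tool_rot: [2.221, 2.221, 0.0]
contact_force: [0.1, -0.6, 1.3]
opening: 0.0001
t: 8.62
tool_pos: [0.4631, 0.1782, 0.047]
tool_rot: [-2.221, -2.221, 0.001]
contact_force: [-3.9, -0.4, 7.4]
opening: 0.0002
```

Force 7.4 N at z 0.047: the leaf is flat on the lock. I'll retract and measure again.

```bash
python3 -m crank '[{"x":0,"y":0,"z":-0.5,"roll":0},{"x":0,"y":0,"z":-0.8,"roll":0},{"x":0,"y":0,"z":-0.8,"roll":0},{"x":-0.8,"y":0,"z":-0.3,"roll":0},{"x":-0.8,"y":0,"z":0,"roll":0},{"x":0,"y":0,"z":0,"roll":0}]' 0.83
python3 - <<'E'
from h import *
snap("wrist","pics/w13.png"); print(ctrl.get_obs()["tool_pos"])
im=cv2.imread("pics/w13.png")[0:220,120:420]; cv2.imwrite("pics/w13z.png",cv2.resize(im,None,fx=2.5,fy=2.5,interpolation=cv2.INTER_CUBIC))
E
```

```text
t: 9.38
tool_pos: [0.4632, 0.08, 0.1902]
tool_rot: [2.225, 2.216, 0.001]
contact_force: [-0.8, -0.4, -0.3]
opening: 0.0145
[0.46302126 0.08122591 0.1898467 ]
```

View pics/w13z.png

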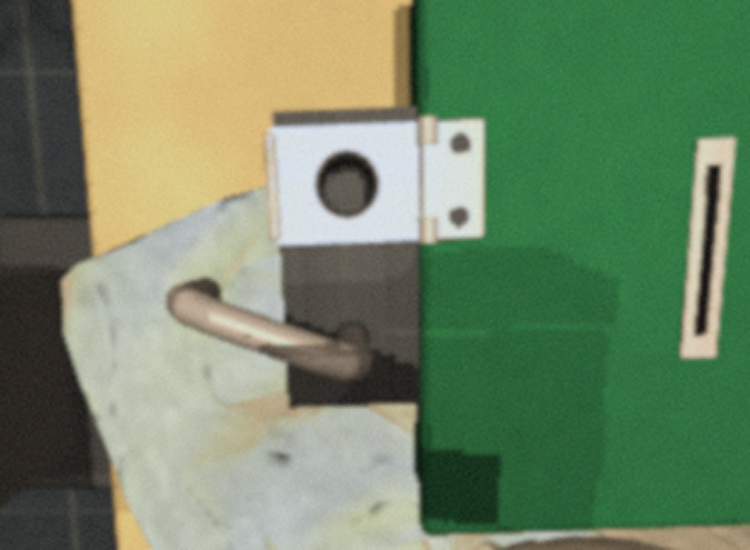

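The leaf now lies flat, with its eye at crop (347,184). The bar runs from (190,300) to (348,358).

```bash
cat > m.py <<'E'
from h import *
def c(f,p,z,o=(120,0),s=2.5): return ray(f,(o[0]+(p[0]+.5)/s-.5,o[1]+(p[1]+.5)/s-.5),z)
E
python3 - <<'E'
from m import *
f="pics/w13.png"
e=c(f,(347,184),.073); a=c(f,(190,301),.133); b=c(f,(348,358),.133)
cor=[c(f,p,.07) for p in((292,405),(420,402))]; h=[c(f,p,.0715) for p in((429,117),(429,243))]
print("eye",e,"\nfree",a,"heel",b,np.linalg.norm(a-b),"mid",(a+b)/2); print("corners",cor,"hinge",h)
d=a-b; print("ang ccw from y",np.arctan2(-d[0],d[1]), "e-heel",e-b)
E
```

```text
eye [0.46587863 0.16895041 0.073     ] 
free [0.42387274 0.13642161 0.133     ] heel [0.46562033 0.12120953 0.133     ] 0.04443274043295183 mid [0.44474653 0.12881557 0.133     ]
corners [array([0.44651844, 0.09618242, 0.07      ]), array([0.49129983, 0.09707095, 0.07      ])] hinge [array([0.49194243, 0.18900085, 0.0715    ]), array([0.49292629, 0.15054821, 0.0715    ])]
ang ccw from y 1.2213667905092844 e-heel [ 0.0002583   0.04774087 -0.06      ]
```

```bash
python3 -m crank '[{"x":0.78,"y":-0.3,"z":0,"roll":0},{"x":0,"y":0,"z":0,"roll":-1},{"x":0,"y":0,"z":0,"roll":-1},{"x":0,"y":0,"z":0,"roll":-1},{"x":0,"y":0,"z":0,"roll":-1},{"x":0,"y":0,"z":0,"roll":-1},{"x":0,"y":0,"z":0,"roll":-1},{"x":0,"y":0,"z":0,"roll":-1},{"x":0,"y":0,"z":0,"roll":-1},{"x":0,"y":0,"z":0,"roll":-1}]'; python3 -m crank '[{"x":0,"y":0,"z":0,"roll":-1},{"x":0,"y":0,"z":0,"roll":-0.2},{"x":0,"y":0,"z":0,"roll":0}]'
cat > st.py <<'E'
from h import *
o=ctrl.get_obs(); R=cv2.Rodrigues(o["tool_rot"])[0]
print(o["t"],o["tool_pos"].round(4),"toolx",R[:,0].round(3),"yaw ccw of x-from-world-y",np.arctan2(-R[0,0],R[1,0]).round(3),"F",o["contact_force"].round(1))
E
python3 st.py
```

```text
t: 10.68
tool_pos: [0.4446, 0.1301, 0.1893]
tool_rot: [-0.754, -3.049, -0.0]
contact_force: [0.2, 0.3, -0.1]
opening: 0.015
t: 11.05
tool_pos: [0.4448, 0.1295, 0.1896]
tool_rot: [-0.543, -3.094, -0.0]
contact_force: [0.4, -0.8, 0.7]
opening: 0.0143
11.05 [0.4448 0.1295 0.1896] toolx [-0.94  0.34  0.  ] yaw ccw of x-from-world-y 1.224 F [ 0.4 -0.8  0.7]
```

```bash
python3 -m crank '[{"x":0,"y":-0.023,"z":0.3,"roll":0},{"x":0,"y":0,"z":0.4,"roll":0},{"x":0,"y":0,"z":0.1,"roll":0},{"x":0,"y":0,"z":0,"roll":0}]' 0.75; python3 st.py; python3 look.py 14;  python3 - <<'E'
from h import *
snap("wrist","pics/w14.png"); a=cv2.imread("pics/c14.png"); b=cv2.resize(cv2.imread("pics/w14.png")[100:340,100:420],(267,200)); 
cv2.imwrite("pics/w14z.png",cv2.resize(cv2.imread("pics/w14.png")[100:340,100:420],None,fx=2,fy=2))
E
```

```text
t: 11.55
tool_pos: [0.444, 0.1276, 0.141]
tool_rot: [-0.542, -3.093, 0.001]
contact_force: [-0.4, 0.4, -0.6]
opening: 0.0215
11.55 [0.444  0.1276 0.141 ] toolx [-0.94   0.34   0.001] yaw ccw of x-from-world-y 1.224 F [-0.4  0.4 -0.6]
```

View pics/c14.png

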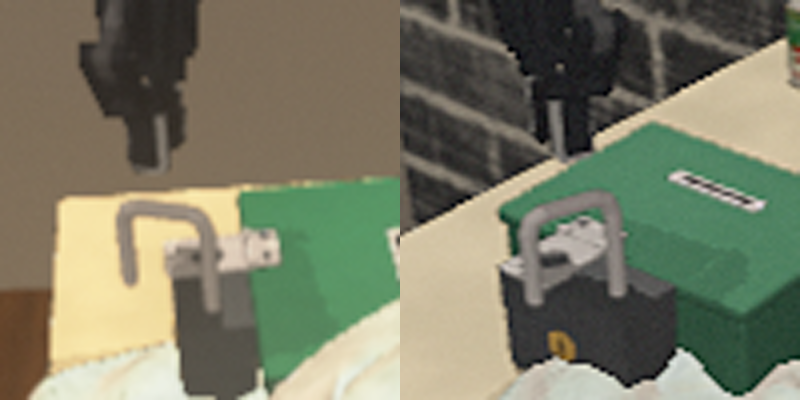

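View pics/w14z.png

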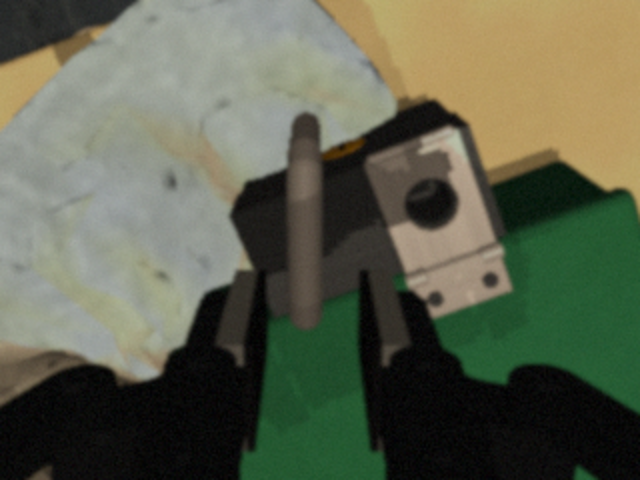

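The bar lies between the pads, about 2 mm left of centre (305 against 313), and is parallel to them. I'll shift and descend.

```bash
python3 -m crank '[{"x":0,"y":-0.03,"z":0.2,"roll":0},{"x":0,"y":0,"z":0.2,"roll":0},{"x":0,"y":0,"z":0.2,"roll":0},{"x":0,"y":0,"z":0.17,"roll":0},{"x":0,"y":0,"z":0,"roll":0}]'; python3 st.py; python3 look.py 15
```

```text
t: 12.32
tool_pos: [0.4429, 0.1259, 0.0943]
tool_rot: [-0.542, -3.092, 0.001]
contact_force: [0.2, -0.4, 0.5]
opening: 0.0216
12.325 [0.4429 0.1259 0.0943] toolx [-0.94   0.34   0.002] yaw ccw of x-from-world-y 1.224 F [ 0.2 -0.4  0.5]
```

View pics/c15.png

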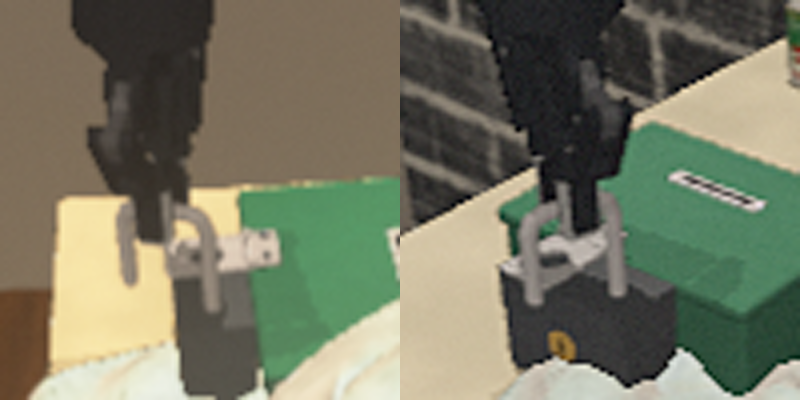

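The bar is between the fingers. I close them to a loose cage and swing about the heel, keeping the tool aligned with the bar.

```bash
python3 -m crank '[{"x":0,"y":0,"z":0,"roll":0},{"x":0,"y":0,"z":0,"roll":0},{"x":0,"y":0.036,"z":0,"roll":0.7},{"x":-0.0015,"y":0.036,"z":0,"roll":0.7},{"x":-0.0015,"y":0.036,"z":0,"roll":0.7},{"x":-0.0015,"y":0.036,"z":0,"roll":0.7},{"x":-0.0015,"y":0.036,"z":0,"roll":0.7},{"x":-0.0015,"y":0.036,"z":0,"roll":0.7},{"x":-0.0015,"y":0.036,"z":0,"roll":0.7},{"x":0,"y":0,"z":0,"roll":0}]' 0.85; python3 st.py; python3 look.py 16
```

```text
t: 13.68
tool_pos: [0.4529, 0.1381, 0.096]
tool_rot: [1.414, 2.805, 0.0]
contact_force: [-0.1, -0.6, 0.3]
opening: 0.0132
13.675 [0.4529 0.1381 0.096 ] toolx [-0.595  0.804 -0.   ] yaw ccw of x-from-world-y 0.637 F [-0.1 -0.6  0.3]
```

View pics/c16.png

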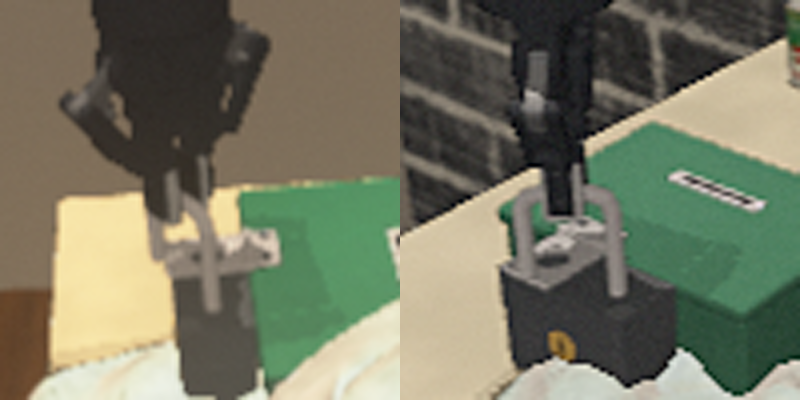

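```bash
python3 -m crank '[{"x":-0.0015,"y":0.036,"z":0,"roll":0.7},{"x":-0.0015,"y":0.036,"z":0,"roll":0.7},{"x":-0.0015,"y":0.036,"z":0,"roll":0.7},{"x":-0.0015,"y":0.036,"z":0,"roll":0.7},{"x":-0.0015,"y":0.036,"z":0,"roll":0.7},{"x":-0.0015,"y":0.036,"z":0,"roll":0.7},{"x":0,"y":0.036,"z":0,"roll":0.7},{"x":0,"y":0,"z":0,"roll":0.13},{"x":0,"y":0,"z":0,"roll":0}]'; python3 st.py; python3 look.py 17;python3 - <<'E'
from h import *
snap("wrist","pics/w17.png"); cv2.imwrite("pics/w17z.png",cv2.resize(cv2.imread("pics/w17.png")[100:340,100:420],None,fx=2,fy=2))
E
```

```text
t: 14.9
tool_pos: [0.4667, 0.1431, 0.0957]
tool_rot: [-2.184, -2.259, -0.0]
contact_force: [0.9, 0.0, -0.5]
opening: 0.0129
14.9 [0.4667 0.1431 0.0957] toolx [-0.034  0.999  0.   ] yaw ccw of x-from-world-y 0.034 F [ 0.9  0.  -0.5]
```

View pics/c17.png

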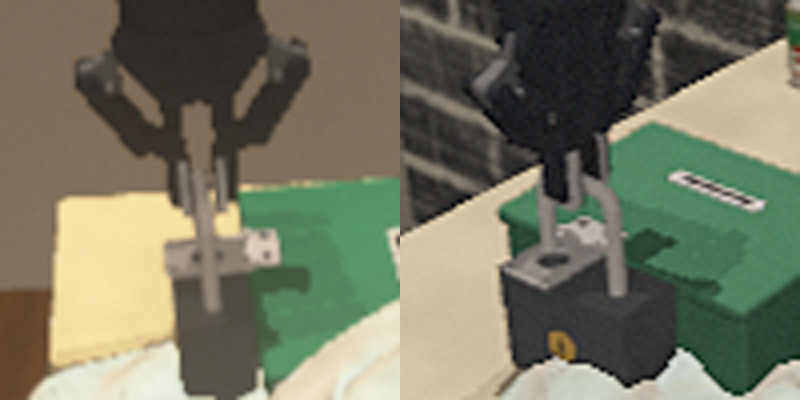

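View pics/w17z.png

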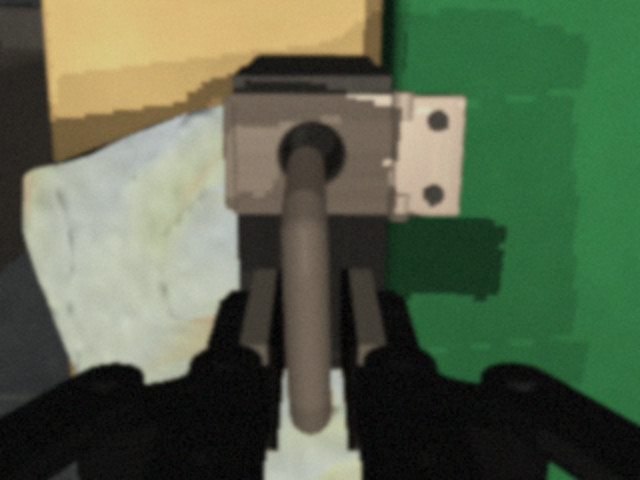

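Run:
```python
from h import *
from fit import W,sh
for y0 in (.4678,.467):
  x=[y0,.1442,.034]
  for a in(-.1,0,.1):
    p=proj("pics/w17.png",[W(q,x) for q in(sh(a,0,.068),sh(a,.05,.068),sh(a,.05,.063),sh(a,.05,.007),(0,.025,.073),(-.023,.048,.07),(-.023,-.048,.07))])
    print(a,((p-[100,100])*2+.5).round().tolist())
```

```text
-0.1 [[316.0, 443.0], [341.0, 232.0], [340.0, 223.0], [333.0, 158.0], [315.0, 154.0], [236.0, 74.0], [245.0, 368.0]]
0 [[316.0, 443.0], [316.0, 230.0], [316.0, 222.0], [315.0, 158.0], [315.0, 154.0], [236.0, 74.0], [245.0, 368.0]]
0.1 [[316.0, 443.0], [291.0, 232.0], [292.0, 223.0], [298.0, 158.0], [315.0, 154.0], [236.0, 74.0], [245.0, 368.0]]
-0.1 [[312.0, 443.0], [337.0, 232.0], [336.0, 223.0], [330.0, 158.0], [313.0, 154.0], [233.0, 74.0], [243.0, 368.0]]
0 [[312.0, 443.0], [312.0, 230.0], [312.0, 222.0], [312.0, 158.0], [313.0, 154.0], [233.0, 74.0], [243.0, 368.0]]
0.1 [[312.0, 443.0], [287.0, 232.0], [288.0, 223.0], [295.0, 158.0], [313.0, 154.0], [233.0, 74.0], [243.0, 368.0]]
```

The toe sits at about (306,150) inside the eye, whose centre is (311,153). That is about 2 mm short, so I nudge the bar about 1 mm further.

```bash
python3 -m crank '[{"x":0,"y":0.015,"z":0,"roll":0},{"x":0,"y":0,"z":0,"roll":0},{"x":0,"y":0,"z":0,"roll":0}]'; python3 st.py
python3 - <<'E'
from h import *
snap("wrist","pics/w18.png"); cv2.imwrite("pics/w18z.png",cv2.resize(cv2.imread("pics/w18.png")[150:330,190:320],None,fx=5,fy=5)[:600])
E
```

```text
t: 15.42
tool_pos: [0.4677, 0.1432, 0.0957]
tool_rot: [-2.185, -2.257, -0.0]
contact_force: [0.2, -0.3, 0.5]
opening: 0.013
15.425 [0.4677 0.1432 0.0957] toolx [-0.033  0.999  0.   ] yaw ccw of x-from-world-y 0.033 F [ 0.2 -0.3  0.5]
```

View pics/w18z.png

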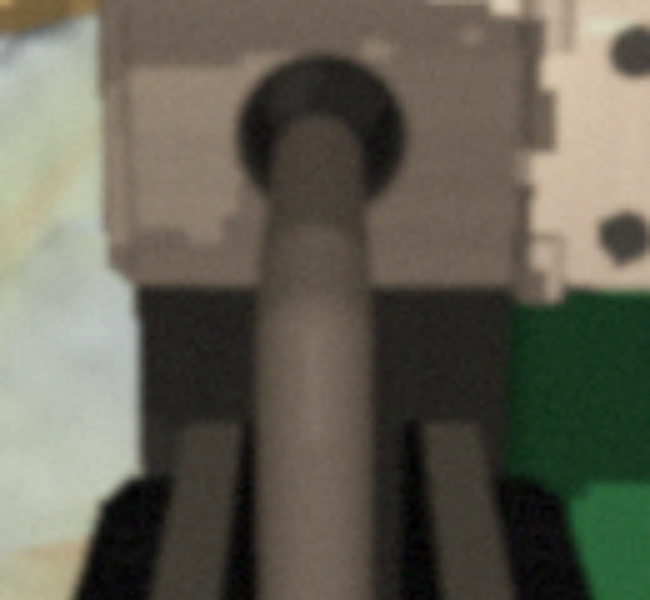

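The toe is at crop x 318 and the eye centre at 323, so it is under 1 mm off. I open, lift, shut the fingers and press on the bar from above.

```bash
python3 -m crank '[{"x":0,"y":-0.01,"z":0,"roll":0},{"x":0.015,"y":0,"z":0,"roll":0},{"x":0,"y":0,"z":-0.3,"roll":0},{"x":0,"y":0,"z":-0.3,"roll":0},{"x":0,"y":0,"z":-0.15,"roll":0},{"x":0,"y":0,"z":0,"roll":0}]' 0.75;python3 -m crank '[{"x":0,"y":0,"z":0,"roll":0},{"x":0,"y":0,"z":0,"roll":0},{"x":0,"y":0,"z":0.15,"roll":0},{"x":0,"y":0,"z":0.15,"roll":0},{"x":0,"y":0,"z":0,"roll":0}]' 1; python3 st.py; python3 look.py 19
```

```text
t: 16.23
tool_pos: [0.468, 0.1441, 0.1424]
tool_rot: [2.184, 2.256, 0.004]
contact_force: [-0.7, 0.3, -0.1]
opening: 0.0215
t: 16.85
tool_pos: [0.4659, 0.1438, 0.121]
tool_rot: [-2.184, -2.256, 0.004]
contact_force: [0.4, 0.1, 0.4]
opening: -0.0001
16.85 [0.4659 0.1438 0.121 ] toolx [-0.032  0.999 -0.   ] yaw ccw of x-from-world-y 0.032 F [0.4 0.1 0.4]
```

View pics/c19.png

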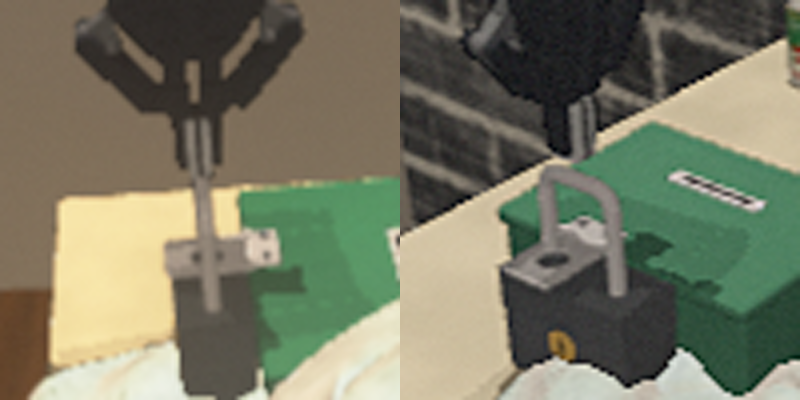

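```bash
python3 -m crank '[{"x":0,"y":0.01,"z":0.05,"roll":0},{"x":0,"y":0,"z":0.05,"roll":0},{"x":0,"y":0,"z":0.05,"roll":0},{"x":0,"y":0,"z":0,"roll":0}]'; python3 -m crank '[{"x":0,"y":0,"z":0.03,"roll":0},{"x":0,"y":0,"z":0,"roll":0}]'; python3 -m crank '[{"x":0,"y":0,"z":0.03,"roll":0},{"x":0,"y":0,"z":0,"roll":0}]'; python3 look.py 20
```

```text
t: 17.45
tool_pos: [0.4674, 0.144, 0.1133]
tool_rot: [-2.185, -2.257, 0.001]
contact_force: [-0.5, -0.2, -0.1]
opening: -0.0004
t: 17.7
tool_pos: [0.4678, 0.1441, 0.1122]
tool_rot: [2.185, 2.257, 0.001]
contact_force: [-0.2, -0.4, 1.4]
opening: 0.0001
t: 17.95
tool_pos: [0.4679, 0.1441, 0.1103]
tool_rot: [2.185, 2.257, 0.001]
contact_force: [0.0, -0.2, 1.2]
opening: 0.0001
```

View pics/c20.png

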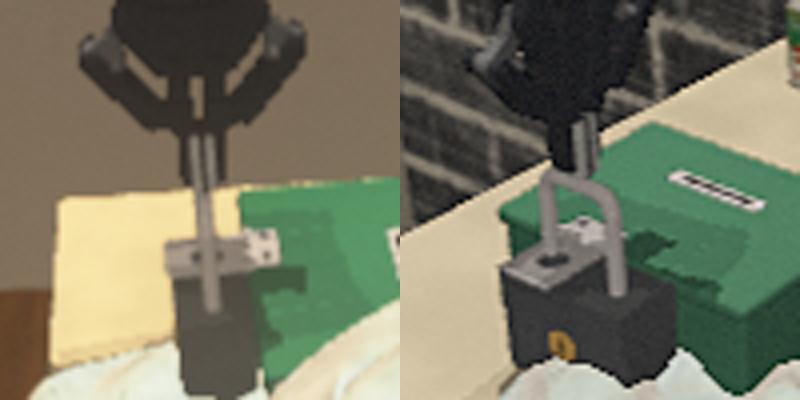

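```bash
python3 -m crank '[{"x":0,"y":0,"z":0.02,"roll":0},{"x":0,"y":0,"z":0.02,"roll":0},{"x":0,"y":0,"z":0,"roll":0}]'|grep -E "pos|force"; python3 -m crank '[{"x":0,"y":0,"z":0.02,"roll":0},{"x":0,"y":0,"z":0,"roll":0}]'|grep -E "pos|force"; python3 -m crank '[{"x":0,"y":0,"z":0.02,"roll":0},{"x":0,"y":0,"z":0,"roll":0}]'|grep -E "pos|force"
```

```text
tool_pos: [0.4678, 0.1441, 0.1078]
contact_force: [1.0, 0.8, 2.8]
tool_pos: [0.4679, 0.1441, 0.1069]
contact_force: [-0.7, 0.1, 3.9]
tool_pos: [0.4681, 0.1442, 0.1061]
contact_force: [-1.8, 0.5, 5.6]
```

```bash
python3 look.py 21
python3 - <<'E'
from h import *
snap("wrist","pics/w21.png"); cv2.imwrite("pics/w21z.png",cv2.resize(cv2.imread("pics/w21.png")[130:250,180:340],None,fx=4.5,fy=4.5,interpolation=cv2.INTER_CUBIC))
E
python3 st.py
```

```text
19.075 [0.4681 0.1442 0.1061] toolx [-0.032  0.999  0.   ] yaw ccw of x-from-world-y 0.032 F [-0.4  1.2  6.5]
```

View pics/w21z.png

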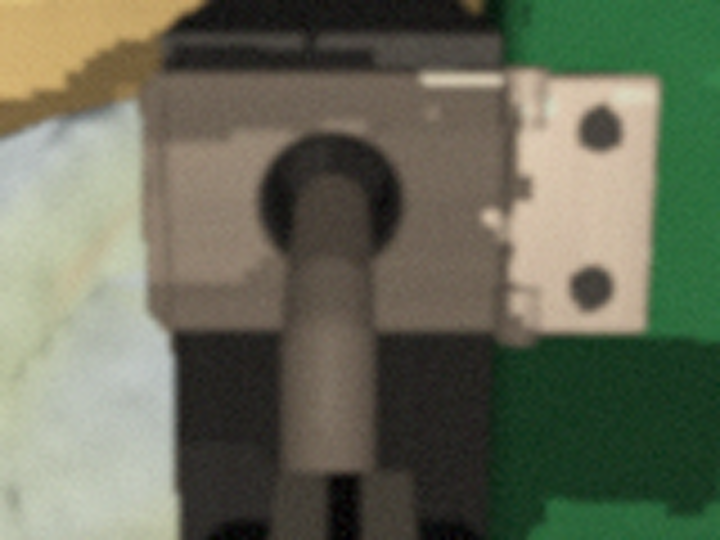

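View pics/c21.png

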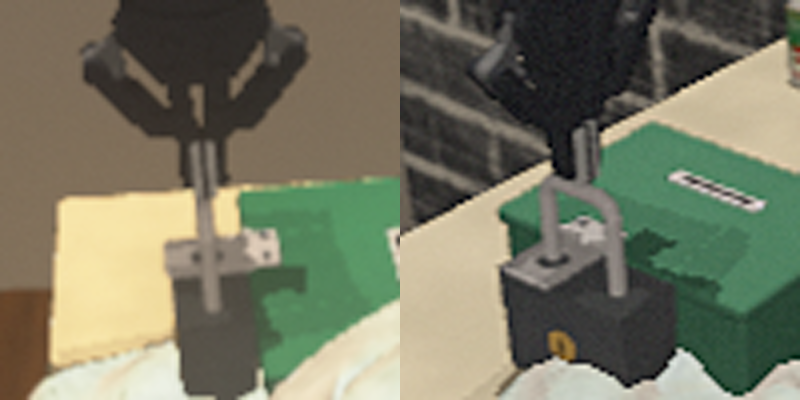

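The leg is centred in the eye (337 against 331), so the rising force is plausibly the pawl ramp. I continue in 0.6 mm steps.

```bash
python3 -m crank '[{"x":0,"y":0,"z":0.01,"roll":0},{"x":0,"y":0,"z":0,"roll":0}]'|grep -E "pos|force"; python3 -m crank '[{"x":0,"y":0,"z":0.01,"roll":0},{"x":0,"y":0,"z":0,"roll":0}]'|grep -E "pos|force"
```

```text
tool_pos: [0.4682, 0.1442, 0.1057]
contact_force: [-1.0, 0.9, 7.2]
tool_pos: [0.4684, 0.1442, 0.1054]
contact_force: [-0.6, -0.0, 8.1]
```

```bash
python3 -m crank '[{"x":0,"y":0,"z":0.01,"roll":0},{"x":0,"y":0,"z":0,"roll":0}]'|grep -E "pos|force"; python3 -m crank '[{"x":0,"y":0,"z":0.01,"roll":0},{"x":0,"y":0,"z":0,"roll":0}]'|grep -E "pos|force"; python3 -m crank '[{"x":0,"y":0,"z":0.01,"roll":0},{"x":0,"y":0,"z":0,"roll":0}]'|grep -E "pos|force"
```

```text
tool_pos: [0.4685, 0.1443, 0.105]
contact_force: [-0.9, 1.0, 8.3]
tool_pos: [0.4686, 0.1443, 0.1046]
contact_force: [-1.1, 0.6, 9.6]
tool_pos: [0.4687, 0.1443, 0.1042]
contact_force: [-1.5, -0.7, 10.0]
```

```bash
python3 -m crank '[{"x":0,"y":0,"z":0.01,"roll":0},{"x":0,"y":0,"z":0,"roll":0}]'|grep -E "pos|force"; python3 -m crank '[{"x":0,"y":0,"z":0.01,"roll":0},{"x":0,"y":0,"z":0,"roll":0}]'|grep -E "pos|force"
```

```text
tool_pos: [0.4688, 0.1443, 0.1038]
contact_force: [-1.1, 0.4, 10.2]
tool_pos: [0.469, 0.1443, 0.1035]
contact_force: [-1.7, 1.0, 11.1]
```

```bash
python3 -m crank '[{"x":0,"y":0,"z":0.01,"roll":0},{"x":0,"y":0,"z":0,"roll":0}]'|grep -E "pos|force"
```

```text
tool_pos: [0.4689, 0.1443, 0.1026]
contact_force: [-0.7, 1.2, 9.0]
```

```bash
python3 -m crank '[{"x":0,"y":0,"z":0.01,"roll":0},{"x":0,"y":0,"z":0,"roll":0}]'|grep -E "pos|force"
```

```text
tool_pos: [0.468, 0.1441, 0.1001]
contact_force: [1.5, 1.3, 2.1]
```

```bash
python3 -m crank '[{"x":0,"y":0,"z":0.01,"roll":0},{"x":0,"y":0,"z":0,"roll":0}]'|grep -E "pos|force"
```

```text
tool_pos: [0.4676, 0.144, 0.0992]
contact_force: [0.1, 0.7, 3.5]
```

```bash
python3 -m crank '[{"x":0,"y":0,"z":0.01,"roll":0},{"x":0,"y":0,"z":0,"roll":0}]'|grep -E "pos|force"
```

```text
tool_pos: [0.4676, 0.144, 0.0986]
contact_force: [2.1, 1.3, 3.0]
```

The force dropped from 11 N to about 3 N: the pawl has snapped. I press a little further with smaller steps until just at the stop.

```bash
python3 -m crank '[{"x":0,"y":0,"z":0.006,"roll":0},{"x":0,"y":0,"z":0,"roll":0}]'|grep -E "pos|force"
```

```text
tool_pos: [0.4676, 0.144, 0.0983]
contact_force: [1.3, 1.6, 3.8]
```

```bash
python3 -m crank '[{"x":0,"y":0,"z":0.006,"roll":0},{"x":0,"y":0,"z":0,"roll":0}]'|grep -E "pos|force"
```

```text
tool_pos: [0.4677, 0.144, 0.0981]
contact_force: [0.5, 0.8, 5.2]
```

```bash
python3 -m crank '[{"x":0,"y":0,"z":0.006,"roll":0},{"x":0,"y":0,"z":0,"roll":0}]'|grep -E "pos|force"
```

```text
tool_pos: [0.4677, 0.1441, 0.098]
contact_force: [-0.9, 0.8, 5.8]
```

The force now rises while z stays at 0.098, so this is the hard stop. Estimated travel is 13.8 mm, which puts the latch at about 12.3 mm and the snap at about 10.3 mm, all consistent. I let go and look.

```bash
python3 -m crank '[{"x":0,"y":0,"z":-0.1,"roll":0},{"x":0,"y":0,"z":-0.2,"roll":0},{"x":0,"y":0,"z":-0.4,"roll":0},{"x":0,"y":0,"z":-0.4,"roll":0},{"x":-0.7,"y":0,"z":-0.4,"roll":0},{"x":-0.7,"y":0,"z":0,"roll":0},{"x":0,"y":0,"z":0,"roll":0}]'; python3 look.py 22
python3 - <<'E'
from h import *
snap("wrist","pics/w22.png"); cv2.imwrite("pics/w22z.png",cv2.resize(cv2.imread("pics/w22.png")[0:220,120:420],None,fx=2.5,fy=2.5,interpolation=cv2.INTER_CUBIC))
E
```

```text
t: 23.45
tool_pos: [0.4703, 0.0582, 0.1881]
tool_rot: [2.189, 2.253, -0.0]
contact_force: [-0.3, 1.3, 0.1]
opening: -0.0001
```

View pics/c22.png

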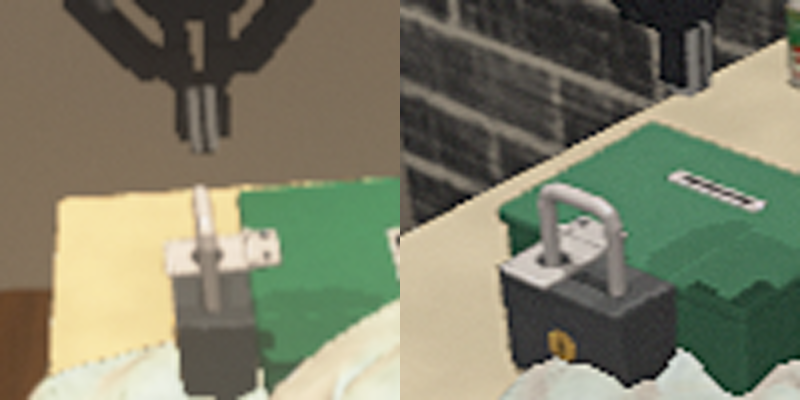

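View pics/w22z.png

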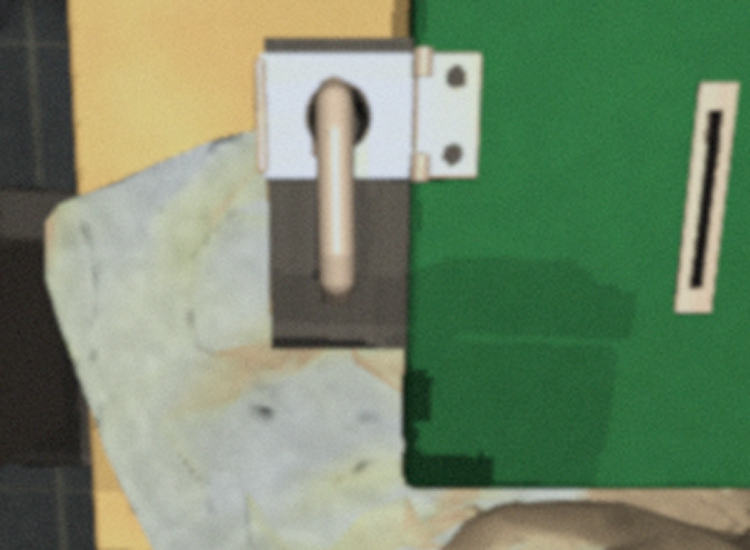

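Run:
```python
from h import *
from fit import W,sh
x=[.4675,.1442,.034]
for n in("19","22"):
  a=cv2.imread(f"pics/s{n}.png")[160:205,165:205]; cv2.imwrite(f"pics/zz{n}.png",cv2.resize(a,(400,450),interpolation=cv2.INTER_CUBIC))
cv2.imwrite("pics/zz.png",np.hstack([cv2.imread("pics/zz19.png"),cv2.imread("pics/zz22.png")]))
for t in(0,.0105,.012,.0135):
  print(t,[((p-[165,160])*10).round().tolist() for p in proj("pics/s22.png",[W(sh(0,.025,.068-t),x),W(sh(0,.05,.063-t),x)])])
  print("w",[((p-[120,0])*2.5).round().tolist() for p in proj("pics/w22.png",[W(sh(0,0,.063-t),x),W(sh(0,.05,.063-t),x)])])
```

```text
0 [[186.0, 76.0], [106.0, 63.0]]
w [[340.0, 290.0], [340.0, 80.0]]
0.0105 [[190.0, 117.0], [110.0, 104.0]]
w [[340.0, 288.0], [340.0, 87.0]]
0.012 [[190.0, 123.0], [111.0, 110.0]]
w [[340.0, 287.0], [340.0, 88.0]]
0.0135 [[191.0, 129.0], [111.0, 115.0]]
w [[340.0, 287.0], [340.0, 89.0]]
```

View pics/zz.png

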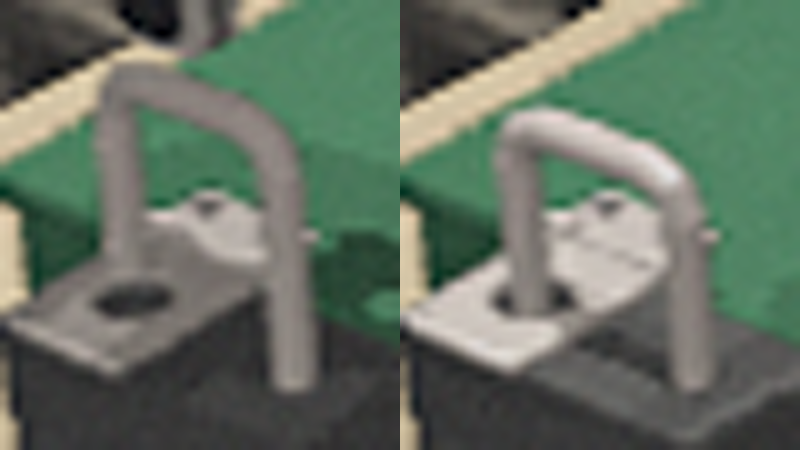

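The shackle has stayed about 45 crop px (11 to 12 mm) lower than when raised, its leg is in the eye, and the robot is clear. I hand the job in.

Run:
```python
from h import *
print(ctrl.get_obs()["t"]); print(ctrl.finish_job())
```

```text
23.6
the job is handed in; nothing more can be done
None
```

The tip box is locked as far as my checks can tell, and I handed the job in at 23.6 s. No verdict came back.

**What I did**
- **Hasp:** I swept the hasp leaf down from the box side until it lay flat on the lock, with 7 N of contact at the end.
- **Swing:** I caged the shackle's bar loosely between the fingers and swung it about 1.2 rad, until its free leg stood under 1 mm from the middle of the hole.
- **Press:** With the fingers shut, I pressed it down in small steps. The force rose to about 11 N, dropped to about 2 N as the pawl snapped, and rose again to about 6 N at the hard stop.

**Last checks**
- After I let go, the shackle stayed down by itself, about 11 to 12 mm by the camera. That agrees with the latch at about 12.3 mm that I worked out from the tool height.
- The leaf is flat, the leg is in the hole, and the robot touches nothing.
- I did not measure the jigger, the glass or the salt shaker again at the end; no move went near them.

**What went wrong or disagreed**
- **Fingertip position:** The cameras and the contacts showed the shut fingertips about 25 mm behind the reported TCP, not 11 mm ahead of it. I worked from the measured position.
- **Jam on the leaf:** My first push on the leaf's edge jammed, and I read about 60 N on the tool before backing off. That push was made with the fingertips, so I don't expect the 40 N limit for the arm and gripper body to count, and the wrist stayed under its 120 N limit. The later sweep folded the leaf with only small forces.

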